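# Load the agate jar on the cam lift and hold it raised

### The job

Pick up the amber agate grinding jar with a gentle grip (agate is brittle: squeeze it with no more than about 40 N per finger), set it softly and upright into the blue cup of the cam-lift stand and let go of it. Then take the stand's red lever grip and swing the lever up until it stands straight up, where the cam lifts the jar highest in front of the black reader; the lever springs back if released, so finish while still holding it there. Leave the steel jar, the star-knob clamp and the cork block alone.

Things in the scene. Friction and masses are not known exactly. Their poses are not given: they have to be found in the camera images.
- agate_jar: closed amber-coloured grinding jar with a paler lid, a plain upright cylinder 52 mm in diameter and 64 mm tall, about 0.35 kg; origin at the centre of its underside, z up
- stand: cam-lift stand fixed to the table, grey base plate 160 x 170 x 12 mm. Origin at table height, straight below the centre of the cup; z up. Its x axis points away from the lever at rest, its y axis towards the lever's side. The cam shaft runs along y, 60 mm above the origin. A black jar reader on a post stands at y = -92 mm (71 to 105 mm from the cup's axis on the -y side, up to 175 mm high)
- seat_floor (a point): centre of the inner floor of the blue cup on which the jar is to stand: 97 mm above the table with the lever at rest, 115 mm at full lift; cup inside diameter 60 mm, outside 72 mm, its rim 8 mm above this floor; z up
- lever_grip (a point): red round bar, 16 mm in diameter and 80 mm long, at the end of the lever, lying level along the stand's y axis; this point is its middle. It travels on a circle of 110 mm radius about the cam shaft, 94 mm to the y side of the cup's centre; its inner end meets the flat steel lever arm (8 mm thick), its outer end is free
- cam_lever (a joint): lever angle in rad: 0 at rest, lever level and pointing along the stand's -x (grip 60 mm above the table); 1.571 straight up (grip 170 mm above the table), which is the highest lift; beyond that the cup sinks again, stop at 2.3. A spring pulls it back to 0: about 4 N at the grip near rest (jar loaded), 5.5 N upright
- lift (a joint): how far the cam has raised the cup, m: 0 at rest, 0.018 at the highest point
- steel_jar: bystander: steel jar, 52 mm in diameter, 64 mm tall; origin under its centre
- star_clamp: bystander: steel clamp bar 90 x 22 mm with a three-armed star knob with black balls, 51 mm tall; origin under its centre
- cork_block: bystander: cork block 50 x 35 x 30 mm; origin under its centre
There are look-alikes about, which are no part of the job. Of the things that look like the agate_jar, take the one that is farthest to the robot's left at the start.

How it is judged:
On the way:
1. the agate jar stands in the cup, let go, with the lever still down (distance between agate_jar and seat_floor below 0.007 m and angle between agate_jar's own z axis and vertical below 0.08 rad and contact force between the fingers and agate_jar below 0.1 N and value of joint cam_lever below 0.2 rad), for 0.2 s.
At the end, for the whole second after the job is handed in: The lever is held by the fingers within 0.14 rad (8 degrees) of straight up, the cup raised at least 16.5 mm, and the agate jar stands upright in the cup (within 7 mm of its centre, at rest, untouched by the robot); the fingers press on the lever with more than 1 N throughout the last second (value of joint cam_lever between 1.431 and 1.711 rad and value of joint lift above 0.0165 m and contact force between the fingers and stand above 1 N and distance between agate_jar and seat_floor below 0.007 m and angle between agate_jar's own z axis and vertical below 0.08 rad and contact force between each of the arm, the fingers and agate_jar below 0.1 N and linear speed of agate_jar below 0.03 m/s); the arm keeps its last pose, push and grip.
It fails at once if the agate jar is squeezed too hard (both fingers together) (contact force between the fingers and agate_jar above 110 N).
It fails at once if the agate jar is pressed hard on the stand (contact force between agate_jar and stand above 65 N).
It fails at once if the agate jar is tipped (angle between agate_jar's own z axis and vertical above 0.4 rad).
It fails at once if the steel jar, the star-knob clamp or the cork block is disturbed (moved more than 20 mm) (distance of any of steel_jar, star_clamp, cork_block from where it was at the start of the episode above 0.02 m).
It fails at once if the agate jar is dropped (falls freely from more than about 8 mm) (contact force between the fingers and agate_jar below 0.1 N and linear speed of agate_jar above 0.4 m/s).
It also fails if it takes over 56 s, if anything falls off the work surface, if the arm or the gripper's body presses on something with over 40 N, if the wrist force passes 120 N, or if a joint passes its speed limit or range.

### The arm

A 6-joint arm with a two-finger parallel gripper is mounted at the origin on the work surface. World frame = base frame: x ahead of the robot, y to its left, z up, the work surface at z = 0. Lengths are in m, angles in rad, forces in N, time in s.
With the tool pointing down it reaches from about 0.3 to 0.775 m from the base axis. Payload 14.6 kg.
Tool frame: the origin (TCP) lies at the very end of the fingers, on their centre line; the grasp point (between the pads) lies 19 mm behind it; z points along the fingers, y is the line along which they close (so a half turn about z gives the same grasp; the last joint's range is limited). The gripper opens to 85 mm and grips with 20 to 120 N. Pads are 22 mm wide; open, the fingers measure 114 mm over their backs; the gripper's body (76 mm by 85 mm) begins 54 mm behind the grasp point. The pads swing forward as they close: fully open they stand 13 mm farther back than shut.
Start: joints at [-1.247, 0.3, 1.521, -0, 1.321, -0.067], TCP at [0.21, -0.509, 0.199] pointing down, gripper open.
Joint ranges: [-3.03, 3.03], [-0.79, 2.21], [0.23, 2.52], [-1.04, 4.18], [0, 3.07], [-2.55, 2.55]. Speed limits (rad/s): [2.22, 2.22, 2.57, 3.14, 3.14, 3.14].

### API

Orientations are given as [roll, pitch, yaw] about the fixed x, y, z axes, in that order (R = Rz(yaw) Ry(pitch) Rx(roll)).
In Python, from rig import state, vision, manip, models gives the robot as it stands. The module is installed in compiled form; this text tells all that it offers.
- The arm moves only by the shell command python3 -m inch 'ROWS' [OPENING] [FORCE]. ROWS is JSON, one flat list of numbers, 6 for each row, row after row: the shift along the world's x, y, z in cm, then the turn, a rotation vector about the world's x, y, z in units of 10 degrees (1.0 is 10 degrees). In form: [tx, ty, tz, rx, ry, rz, tx, ty, tz, rx, ry, rz, ...]. A call has 1 to 20 rows; each row shifts and turns the commanded pose from where the row before left it; what a row does not reach is not made up. A row lasts 1/8 s, in which the tool goes at most 62.5 mm and 10.7 degrees, less where a joint would pass 70% of its speed; a pose out of reach is approached as far as the arm can. A call with a gripper value outside its range is refused whole. OPENING is the opening, from 0 (shut) to 1 (fully open), set as the call begins (- or left out, the last holds). The fingers move at their own pace and stop on an object; FORCE is the grip in N (left out, the last holds). Time passes only in rows, so rows that do not move let the fingers close. It gives the time, the measured TCP pose, the force, the opening and the grip force at its end, in the units of the state.
- state(): the state, without advancing time (a new reading comes with each control period).
- vision.read_camera(name): name is "scene" or "side" or "wrist"; returns (picture, depth): 400x640x3 uint8, red, green, blue; 400x640 float32, m along the optical axis (not along the pixel's ray), 0 where there is no reading.
- vision.camera_params(name): a dict with "fov_y" (degrees; the focal length in pixels is half the picture's height over the tangent of half this angle, whatever the lens; pixels are square), "cx", "cy" (the principal point, pixels), "k1" (the pictures are not rectified: a ray, as slopes to the right and down, at radius r is drawn at 1 + k1 r^2 times it, then the intrinsics apply), "R" (3x3) and "t" (3): a world point X has camera coordinates R X + t; the wrist camera has in their place "hand_eye" (4x4, takes a point from camera to tool coordinates, whose origin is the TCP and whose axes are the flange's). Camera axes: x right, y down, z forward; pixel columns grow to the right and rows downward; lengths in m; the calibration is good to about 2 mm. A picture is of the moment at which its call begins: read the wrist's pose just before it. camera_params takes no time and is no camera call.
- manip.sign_off(): hands the job in; it is judged then, once.
Trained networks look in the newest picture that a camera, given by its name, has taken for a name from the list of things; names that differ only in an ending like _2 or _b are one class to them, and where a whole thing is asked for, a point or a joint stands for the part that bears it (a point fixed in the world has none). Each returns a list of dicts, best first, with "confidence" (0 to 1); they miss things now and then, are a little off and sometimes report something else, mostly with a low value. They report only what shows in the picture. A call takes as long as a camera call. They do not tell look-alikes from the thing itself.
- models.masks_of(camera, name): "region" (400x640 bool, what is visible of it).
- models.place_of(camera, name): "position" ([x, y, z] in m, in world coordinates, good to about 4 mm: a listed point, or the origin of a listed thing).
The state is a dict: "t": time; "joint_positions": joint angles; "joint_vel": joint speeds; "tau": joint torques, N m; "position": TCP position; "tool_rot": TCP orientation; "force": force on the tool from outside, world axes, zero at the start; "ft_torque": the same for the moment, N m; "width": finger opening in m; "gripper_force": force on a finger pad.
Only numpy, scipy, OpenCV 4.12 (cv2) and the standard library are available. Lean on these libraries where they do the work, as an engineer would, in place of code of your own. Each camera call takes 0.05 s, during which the arm holds its last target. There are 200 camera calls.

## Working session

There is one attempt and no reset: what is moved stays moved. The work goes in short steps, Python scripts to look and compute and a shell command to move; the robot and the scene stay as the last step left them, time stands still between calls to the robot, and variables do not carry over. Pictures are saved under pics/ and viewed, at most 10 in all, crops included, and the job is handed in when it is done.

```bash
mkdir -p pics
cat > h.py <<'E'
import numpy as np, cv2
from rig import state, vision, manip, models
def pix2world(cam, uv, depth):
    p=vision.camera_params(cam); f=200/np.tan(np.radians(p['fov_y'])/2)
    d=np.array([(uv[0]-p['cx'])/f,(uv[1]-p['cy'])/f]); s=d.copy()
    for _ in range(20): s=d/(1+p['k1']*(s@s))
    return np.asarray(p['R']).T@(np.array([s[0],s[1],1])*depth-np.asarray(p['t']))
E
python3 - <<'E'
from h import *
ims=[]
for c in ['scene','side']:
    im,d=vision.read_camera(c); np.save(f'pics/{c}_d.npy',d); cv2.imwrite(f'pics/{c}0.png',im[:,:,::-1])
    for n in ['agate_jar','stand','seat_floor','lever_grip','steel_jar','star_clamp','cork_block']:
        for r in models.place_of(c,n): print(c,n,np.round(r['position'],3),round(r['confidence'],2))
s=state();print(s)
E
```

```text
scene agate_jar [ 0.551 -0.336 -0.002] 0.81
scene agate_jar [ 0.465 -0.136  0.002] 0.8
scene agate_jar [ 0.362 -0.214  0.   ] 0.79
scene stand [0.608 0.155 0.   ] 0.67
scene seat_floor [0.605 0.158 0.098] 0.82
scene lever_grip [0.511 0.262 0.058] 0.65
scene steel_jar [ 0.431 -0.317 -0.   ] 0.96
scene star_clamp [ 0.628 -0.206 -0.   ] 0.95
scene cork_block [ 0.628 -0.405  0.001] 0.74
side agate_jar [ 0.364 -0.212  0.002] 0.92
side agate_jar [ 0.552 -0.335  0.001] 0.88
side agate_jar [ 0.625 -0.41   0.001] 0.72
side agate_jar [ 0.467 -0.14  -0.003] 0.62
side agate_jar [ 0.542 -0.221  0.002] 0.58
side stand [0.605 0.154 0.002] 0.85
side seat_floor [0.599 0.153 0.096] 0.61
side lever_grip [0.506 0.26  0.059] 0.71
side steel_jar [ 0.437 -0.317 -0.001] 0.78
side star_clamp [ 0.633 -0.209 -0.001] 0.72
side cork_block [ 0.624 -0.41   0.002] 0.68
{'t': 0.8, 'joint_positions': array([-1.24659593e+00,  2.99871627e-01,  1.52099185e+00, -3.77423426e-05,
        1.32069776e+00, -6.65762449e-02]), 'joint_vel': array([-0.00024009,  0.00060349,  0.00052601, -0.00145712, -0.00058783,
        0.00010932]), 'tau': array([ 2.19440757e-03, -5.43316412e+01, -3.61975408e+01,  5.58747757e-06,
        5.87498616e-04, -6.14034477e-06]), 'position': array([ 0.20949677, -0.50853194,  0.1989996 ]), 'tool_rot': array([3.14156374e+00, 3.85772643e-05, 3.90785977e-01]), 'force': array([ 0.79859386, -0.3862444 ,  1.13327126]), 'ft_torque': array([-0.07429095, -0.01398311,  0.05855913]), 'gripper_force': 0.0, 'width': 0.0853388427256152}
```

View pics/scene0.png

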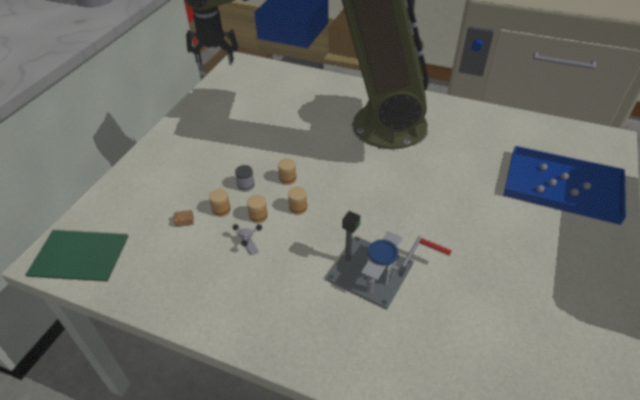

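View pics/side0.png

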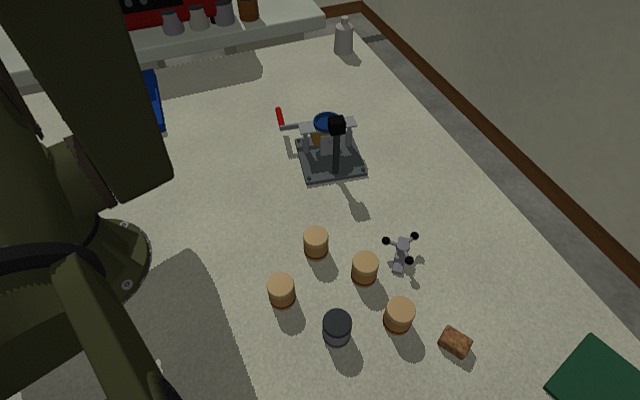

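The agate-like jars in the scene picture are at (298,200), (287,171), (257,208) and (220,202), with world y of -0.137, -0.213, -0.221 and -0.336. The farthest to the robot's left (+y) is the one at (298,200), which is (316,242) in the side view. I'll confirm it in a crop and measure the stand's yaw.

Run:
```python
from h import *
for c in ['scene','side']:
    im=cv2.imread(f'pics/{c}0.png'); d=np.load(f'pics/{c}_d.npy')
    hsv=cv2.cvtColor(im,cv2.COLOR_BGR2HSV)
    red=((hsv[...,0]<6)|(hsv[...,0]>174))&(hsv[...,1]>150)&(hsv[...,2]>80)
    roi=np.zeros_like(red)
    if c=='scene': roi[225:265,410:460]=1
    else: roi[100:130,270:290]=1
    def pts(m):
        v,u=np.nonzero(m&roi&(d>0)); return np.array([pix2world(c,(a,b),d[b,a]) for a,b in zip(u,v)])
    P=pts(red); m=np.median(P,0); P=P[np.linalg.norm(P-m,axis=1)<.07]
    m=P.mean(0); w,V=np.linalg.eigh(np.cov(P.T)); a=V[:,2]*np.sign(V[1,2]); pr=(P-m)@a
    print(c,len(P),'red mid',np.round(m+a*(pr.max()+pr.min())/2,4),'axis',np.round(a,3),'yaw',np.degrees(np.arctan2(-a[0],a[1])),'len',np.ptp(pr))
    # cup rim: blue
    blue=(abs(hsv[...,0].astype(int)-108)<14)&(hsv[...,1]>120)
    roi[:]=0
    if c=='scene': roi[235:270,360:405]=1
    else: roi[105:135,305:350]=1
    P=pts(blue); Q=P[P[:,2]>.085]
    print('blue',len(Q),Q.mean(0).round(4),((Q.max(0)+Q.min(0))/2).round(4),np.ptp(Q,axis=0).round(3))
    # base plate
    roi[:]=0
    if c=='scene': roi[220:315,320:420]=1
    else: roi[120:190,290:375]=1
    P=pts(d>0); Q=P[(P[:,2]>.007)&(P[:,2]<.02)].astype(np.float32); Q=Q[np.linalg.norm(Q[:,:2]-[.603,.155],axis=1)<.13]
    print('plate',len(Q),cv2.minAreaRect(Q[:,:2]*1000))
im=cv2.imread('pics/scene0.png')[140:260,160:340]
cv2.imwrite('pics/crop.png',cv2.resize(im,None,fx=4,fy=4,interpolation=cv2.INTER_CUBIC))
```

```text
scene 89 red mid [0.5136 0.265  0.0671] axis [0.158 0.987 0.018] yaw -9.120307281302612 len 0.0726934456636637
blue 447 [0.6061 0.1538 0.1   ] [0.6065 0.1563 0.1014] [0.067 0.067 0.02 ]Traceback (most recent call last):
  File "<stdin>", line 25, in <module>
  File "<stdin>", line 10, in pts
  File "h.py", line 4, in pix2world
    p=vision.camera_params(cam); f=200/np.tan(np.radians(p['fov_y'])/2)
ValueError: time passes only in moves, steps and waits
```

```bash
python3 - <<'E'
import re
s=open('h.py').read().replace("p=vision.camera_params(cam);","p=C.setdefault(cam,None) or C.update({cam:vision.camera_params(cam)}) or C[cam];").replace("def pix","C={}\ndef pix")
open('h.py','w').write(s)
E
python3 - <<'E'
from h import *
im0=cv2.imread('pics/scene0.png')
cv2.imwrite('pics/crop.png',cv2.resize(im0[140:260,160:340],None,fx=4,fy=4,interpolation=cv2.INTER_CUBIC))
for c,box,rb,jb in [('scene',(220,315,320,420),None,(185,215,285,311)),('side',(120,190,290,375),(100,130,270,290),(222,262,298,334))]:
    im=cv2.imread(f'pics/{c}0.png'); d=np.load(f'pics/{c}_d.npy'); hsv=cv2.cvtColor(im,cv2.COLOR_BGR2HSV)
    def pts(m,b):
        r=np.zeros_like(m);r[b[0]:b[1],b[2]:b[3]]=1
        v,u=np.nonzero(m&r&(d>0)); return np.array([pix2world(c,(a,b),d[b,a]) for a,b in zip(u,v)])
    P=pts(d>0,box); Q=P[(P[:,2]>.007)&(P[:,2]<.02)&(np.linalg.norm(P[:,:2]-[.603,.155],axis=1)<.13)].astype(np.float32)
    print(c,'plate',len(Q),cv2.minAreaRect(Q[:,:2]*1000))
    P=pts(d>0,jb);Q=P[P[:,2]>.058]; print('jar top',len(Q),((Q.max(0)+Q.min(0))/2).round(4),Q.mean(0).round(4),np.ptp(Q,axis=0).round(3))
    if rb:
        red=((hsv[...,0]<6)|(hsv[...,0]>174))&(hsv[...,1]>150)&(hsv[...,2]>80)
        P=pts(red,rb); m=P.mean(0); w,V=np.linalg.eigh(np.cov(P.T)); a=V[:,2]*np.sign(V[1,2]); pr=(P-m)@a
        print('red',len(P),(m+a*(pr.max()+pr.min())/2).round(4),np.degrees(np.arctan2(-a[0],a[1])),np.ptp(pr))
E
```

```text
scene plate 2352 ((594.9501953125, 135.0123748779297), (231.2311553955078, 208.48974609375), 3.670318603515625)
jar top 213 [ 0.4653 -0.1316  0.065 ] [ 0.4669 -0.1304  0.0644] [0.053 0.052 0.014]
side plate 1930 ((599.2711791992188, 122.65031433105469), (171.8240509033203, 160.4083709716797), 80.809326171875)
jar top 427 [ 0.4648 -0.1362  0.0624] [ 0.4639 -0.1373  0.0629] [0.052 0.051 0.008]
red 89 [0.5089 0.2621 0.0656] -8.916289459659083 0.07890634607876967
```

View pics/crop.png

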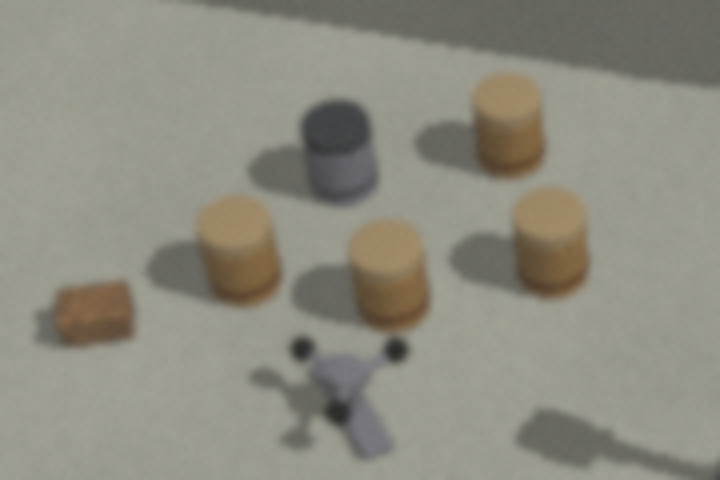

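The crop shows four identical amber jars with pale lids. The target, at crop (550,240) which is scene (298,200), is the farthest to the left at about (0.465,-0.135). The stand sits at about (0.604,0.155) with yaw of about -9°. I'm moving above the jar with the fingers closing along the stand's x axis.

```bash
python3 -m inch '[2.1,3.1,0,0,0,0.5,2.1,3.1,0,0,0,0.5,2.1,3.1,0,0,0,0.5,2.1,3.1,0,0,0,0.5,2.1,3.1,0,0,0,0.5,2.1,3.1,0,0,0,0.5,2.1,3.1,0,0,0,0.5,2.1,3.1,0,0,0,0.5,2.1,3.1,0,0,0,0.5,2.1,3.1,0,0,0,0.5,2.1,3.1,0,0,0,0.5,2.4,3.2,0,0,0,0.36,0,0,0,0,0,0]' 1 30
python3 - <<'E'
from h import *
s=state(); print(s['position'],s['tool_rot'])
im,d=vision.read_camera('wrist'); cv2.imwrite('pics/w1.png',im[:,:,::-1])
for r in models.place_of('wrist','agate_jar'): print(r)
p=vision.camera_params('wrist'); print(p)
from scipy.spatial.transform import Rotation as Ro
T=np.eye(4);T[:3,:3]=Ro.from_euler('xyz',s['tool_rot']).as_matrix();T[:3,3]=s['position'];M=T@np.array(p['hand_eye'])
C['wrist']=dict(p,R=M[:3,:3].T,t=-M[:3,:3].T@M[:3,3])
for r in models.masks_of('wrist','agate_jar'):
    v,u=np.nonzero(r['region']&(d>0)); Q=np.array([pix2world('wrist',(a,b),d[b,a]) for a,b in zip(u[::5],v[::5])]); Q=Q[Q[:,2]>.06]
    if len(Q)>20: print(r['confidence'],len(Q),((Q.max(0)+Q.min(0))/2).round(4),np.ptp(Q,axis=0).round(3),cv2.minEnclosingCircle(Q[:,:2].astype(np.float32)*1000), 'u',u.min(),u.max(),v.min(),v.max())
E
```

```text
t: 2.42
position: [0.4654, -0.1339, 0.1989]
tool_rot: [3.142, -0.0, 1.417]
force: [0.6, -0.3, -0.2]
width: 0.0856
gripper_force: 0.0
[ 0.46539702 -0.13385125  0.19891121] [ 3.14158065e+00 -2.23939301e-04  1.41708244e+00]
{'position': [0.5553, -0.3377, -0.0037], 'confidence': 0.84}
{'position': [0.465, -0.1353, -0.0008], 'confidence': 0.79}
{'position': [0.5338, -0.2213, -0.0006], 'confidence': 0.79}
{'position': [0.3625, -0.2121, -0.0001], 'confidence': 0.66}
{'fov_y': 60.9812883536122, 'cx': 317.94654541897813, 'cy': 202.5521842240358, 'k1': -0.0018396434126317191, 'hand_eye': array([[ 1.24966867e-03, -9.54745723e-01, -2.97420651e-01,
         7.58343918e-02],
       [ 9.99999027e-01,  1.37742518e-03, -2.19969067e-04,
         4.44472249e-04],
       [ 6.19689220e-04, -2.97420086e-01,  9.54746515e-01,
        -1.75234800e-01],
       [ 0.00000000e+00,  0.00000000e+00,  0.00000000e+00,
         1.00000000e+00]])}
0.95 316 [ 0.3673 -0.2112  0.0634] [0.046 0.049 0.006] ((365.1521301269531, -211.44200134277344), 25.200786590576172) u 209 265 225 291
0.62 455 [ 0.4642 -0.1331  0.0635] [0.051 0.05  0.006] ((464.2073059082031, -133.42880249023438), 25.64693832397461) u 290 343 146 207
0.62 210 [ 0.5441 -0.3337  0.0634] [0.036 0.05  0.006] ((549.53173828125, -333.5870666503906), 24.977676391601562) u 389 434 294 363
0.59 363 [ 0.5337 -0.1899  0.1531] [0.051 0.118 0.186] ((523.651611328125, -189.86416625976562), 60.567405700683594) u 366 423 215 279
```

View pics/w1.png

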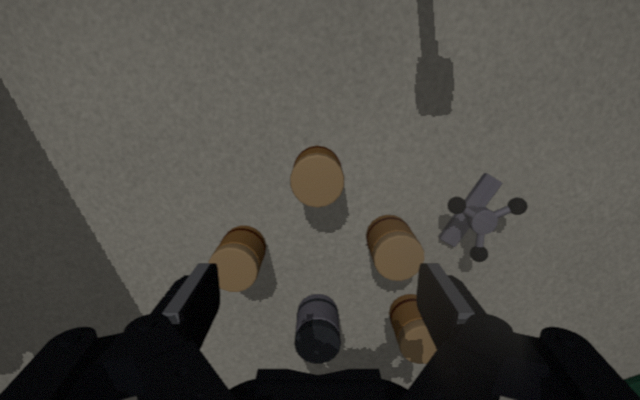

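The wrist view shows the target jar at (317,177), centred on the tool to within 1 mm. The neighbours are clear of the finger paths, so I'm descending and gripping at 30 N.

```bash
python3 -m inch '[-0.1,0,-3,0,0,0,0,0,-3,0,0,0,0,0,-3,0,0,0,0,0,-3,0,0,0,0,0,-2.5,0,0,0,0,0,-1.5,0,0,0,0,0,-1,0,0,0,0,0,-0.5,0,0,0,0,0,0,0,0,0]' 1 30 | tail -6
python3 -m inch '[0,0,0,0,0,0,0,0,0,0,0,0,0,0,0,0,0,0,0,0,0,0,0,0,0,0,0,0,0,0,0,0,0,0,0,0,0,0,0,0,0,0,0,0,0,0,0,0]' 0.5 30
```

```text
t: 3.7
position: [0.4636, -0.1356, 0.0242]
tool_rot: [3.141, 0.0, 1.413]
force: [-0.3, 0.2, 0.1]
width: 0.0854
gripper_force: 0.0
t: 4.7
position: [0.464, -0.1356, 0.0248]
tool_rot: [3.14, 0.0, 1.414]
force: [-0.3, 1.0, 6.8]
width: 0.0492
gripper_force: 29.9
```

```bash
python3 -m inch '[0,0,0.3,0,0,0,0,0,1,0,0,0,0,0,2,0,0,0,0,0,3,0,0,0,0,0,3.5,0,0,0,0,0,4,0,0,0,0,0,4,0,0,0,0,0,3,0,0,0,1,1.5,1,0,0,0,2,3,0,0,0,0,2.5,3.5,0,0,0,0,2.5,3.5,0,0,0,0,2,3,0,0,0,0,1.5,1.5,0,0,0,0,0.5,0.5,0,0,0,0,0,0,0,0,0,0,0,0,0,0,0,0]'
python3 - <<'E'
from h import *
from scipy.spatial.transform import Rotation as Ro
s=state(); im,d=vision.read_camera('wrist'); cv2.imwrite('pics/w2.png',im[:,:,::-1])
p=vision.camera_params('wrist')
T=np.eye(4);T[:3,:3]=Ro.from_euler('xyz',s['tool_rot']).as_matrix();T[:3,3]=s['position'];M=T@np.array(p['hand_eye'])
C['wrist']=dict(p,R=M[:3,:3].T,t=-M[:3,:3].T@M[:3,3])
for n in ['seat_floor','lever_grip','stand','agate_jar']:
    for r in models.place_of('wrist',n): print(n,np.round(r['position'],4),r['confidence'])
hsv=cv2.cvtColor(im,cv2.COLOR_RGB2HSV)
def show(n,m):
    v,u=np.nonzero(m&(d>0))
    if len(u)<20: print(n,len(u));return
    Q=np.array([pix2world('wrist',(a,b),d[b,a]) for a,b in zip(u,v)])
    if n=='blue':
        Q=Q[(Q[:,2]>.1)&(Q[:,2]<.115)]
        print(n,len(Q),u.min(),u.max(),v.min(),v.max(),Q.mean(0),cv2.minEnclosingCircle(Q[:,:2].astype(np.float32)*1000),np.percentile(Q,[1,99],axis=0))
    else:
        w,V=np.linalg.eigh(np.cov(Q.T));a=V[:,2]*np.sign(V[1,2]);m=Q.mean(0);pr=(Q-m)@a
        print(n,len(Q),m+a*(pr.max()+pr.min())/2,np.degrees(np.arctan2(-a[0],a[1])),np.ptp(pr))
show('blue',(abs(hsv[...,0].astype(int)-108)<14)&(hsv[...,1]>120))
show('red',((hsv[...,0]<6)|(hsv[...,0]>174))&(hsv[...,1]>150)&(hsv[...,2]>60))
E
```

```text
t: 6.82
position: [0.5831, 0.029, 0.2419]
tool_rot: [-3.141, 0.0, 1.413]
force: [-0.9, -0.4, -4.2]
width: 0.0488
gripper_force: 31.9
seat_floor [0.6081 0.154  0.095 ] 0.72
stand [ 6.040e-01  1.549e-01 -5.000e-04] 0.84
stand [ 0.6325 -0.2085 -0.0023] 0.61
agate_jar [0.5833 0.029  0.2175] 0.9
agate_jar [ 0.5333 -0.2211 -0.002 ] 0.85
blue 1425 47 593 0 399 [0.60380544 0.14624    0.10484337] ((604.0110473632812, 153.21043395996094), 35.45405960083008) [[0.57013445 0.1188867  0.10050851]
 [0.6378528  0.18061409 0.10683082]]
red 0
```

View pics/w2.png

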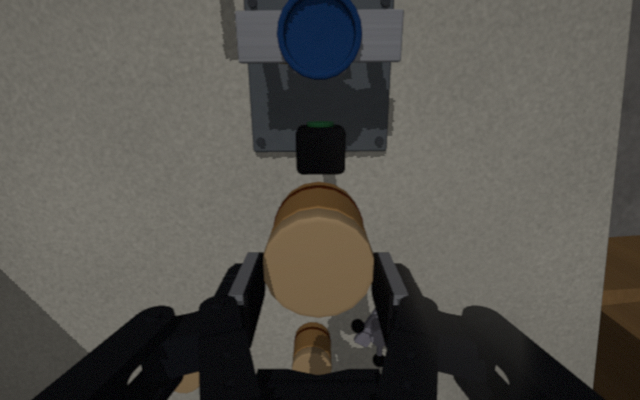

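The wrist view shows the held jar at (318,255), the reader at (321,149) and the blue cup at (320,35), all lined up. I'm moving 5 cm closer to get the cup fully in view and measuring the cup relative to the held jar.

```bash
python3 -m inch '[0.4,2,0,0,0,0,0.4,2,0,0,0,0,0.2,1,0,0,0,0,0,0,0,0,0,0,0,0,0,0,0,0]'
python3 - <<'E'
from h import *
from scipy.spatial.transform import Rotation as Ro
s=state(); im,d=vision.read_camera('wrist')
p=vision.camera_params('wrist')
T=np.eye(4);T[:3,:3]=Ro.from_euler('xyz',s['tool_rot']).as_matrix();T[:3,3]=s['position'];M=T@np.array(p['hand_eye'])
C['wrist']=dict(p,R=M[:3,:3].T,t=-M[:3,:3].T@M[:3,3])
print(s['position'])
for r in models.place_of('wrist','seat_floor'): print(np.round(r['position'],4),r['confidence'])
hsv=cv2.cvtColor(im,cv2.COLOR_RGB2HSV)
P=np.array([[pix2world('wrist',(a,b),d[b,a]) for a in range(200,440)] for b in range(400)]); h=hsv[:,200:440]
blue=(abs(h[...,0].astype(int)-108)<14)&(h[...,1]>120)
Q=P[blue]; Q=Q[(Q[:,2]>.1)&(Q[:,2]<.115)]; print('rim z',np.median(Q[:,2]))
jar=(h[...,0]>8)&(h[...,0]<22)&(h[...,1]>70)&(P[...,2]>.2)&(P[...,2]<.35)
J=P[jar]; zt=np.percentile(J[:,2],90); print('top z',zt)
J=J[abs(J[:,2]-zt)<.003]
for n,q in (('cup',Q),('jar',J)): print(n,len(q),cv2.minEnclosingCircle(q[:,:2].astype(np.float32)*1000),np.percentile(q,[0.5,99.5],axis=0).round(4))
E
```

```text
t: 7.7
position: [0.5935, 0.0793, 0.2419]
tool_rot: [-3.142, 0.0, 1.414]
force: [-0.6, -0.3, -3.3]
width: 0.0492
gripper_force: 31.9
[0.59348084 0.07927411 0.24193958]
[0.6099 0.1533 0.1019] 0.64
rim z 0.10495416771495716
top z 0.2818843021697506
cup 1606 ((604.0335693359375, 153.48953247070312), 35.526275634765625) [[0.57   0.1189 0.1002]
 [0.6383 0.1882 0.107 ]]
jar 9004 ((594.3458251953125, 81.46057891845703), 25.93889045715332) [[0.5703 0.0576 0.2791]
 [0.6184 0.1059 0.2828]]
```

```bash
python3 -m inch '[0.2,1.5,0,0,0,0,0.3,2.2,0,0,0,0,0.3,2.0,0,0,0,0,0.2,1.5,0,0,0,0,0,0,-1,0,0,0,0,0,-2.5,0,0,0,0,0,-2.5,0,0,0,0,0,-2,0,0,0,0,0,-1.5,0,0,0,0,0,-1,0,0,0,0,0,0,0,0,0,0,0,0,0,0,0]'
python3 - <<'E'
from h import *
im,d=vision.read_camera('side'); cv2.imwrite('pics/s2.png',cv2.resize(im[70:200,250:400,::-1],None,fx=4,fy=4,interpolation=cv2.INTER_CUBIC))
E
```

```text
t: 9.3
position: [0.6038, 0.1515, 0.1377]
tool_rot: [3.14, -0.0, 1.414]
force: [-0.4, -1.1, -3.6]
width: 0.049
gripper_force: 31.9
```

View pics/s2.png

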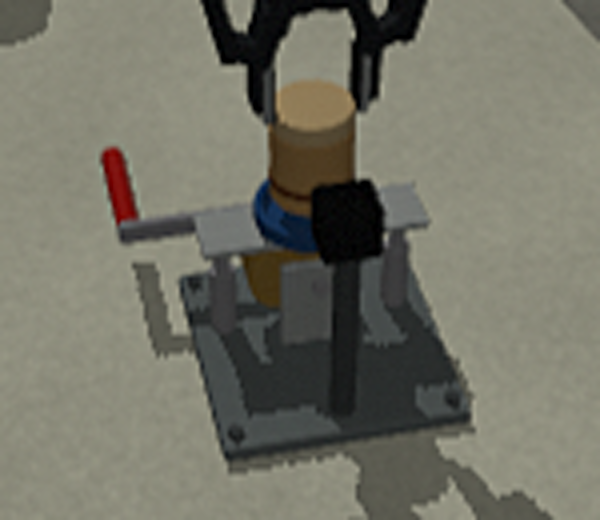

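The side view shows the jar upright and centred just above the blue cup (crop 305,200). I'm lowering slowly.

```bash
python3 -m inch '[0,0,-0.4,0,0,0,0,0,-0.4,0,0,0,0,0,-0.3,0,0,0,0,0,-0.2,0,0,0,0,0,0,0,0,0]'; python3 -m inch '[0,0,-0.15,0,0,0,0,0,-0.1,0,0,0,0,0,0,0,0,0]'
```

```text
t: 9.98
position: [0.6035, 0.1515, 0.1238]
tool_rot: [-3.141, 0.0, 1.414]
force: [-0.8, -0.1, -3.4]
width: 0.0488
gripper_force: 31.9
t: 10.35
position: [0.6037, 0.1515, 0.1219]
tool_rot: [3.141, -0.0, 1.414]
force: [-0.0, -0.0, -0.1]
width: 0.0488
gripper_force: 32.5
```

The jar's weight is now on the floor of the cup: the force is near 0 and the jar's bottom is at about 0.098. Releasing.

```bash
python3 -m inch '[0,0,-0.05,0,0,0,0,0,0,0,0,0,0,0,0,0,0,0,0,0,0,0,0,0,0,0,0,0,0,0,0,0,0,0,0,0]' 1 30; python3 -m inch '[0,0,0.5,0,0,0,0,0,1.5,0,0,0,0,0,2.5,0,0,0,0,0,3,0,0,0,0,0,3,0,0,0,0,0,1.5,0,0,0,0,0,0,0,0,0]'
python3 - <<'E'
from h import *
from scipy.spatial.transform import Rotation as Ro
s=state(); im,d=vision.read_camera('wrist'); cv2.imwrite('pics/w3.png',im[:,:,::-1])
p=vision.camera_params('wrist')
T=np.eye(4);T[:3,:3]=Ro.from_euler('xyz',s['tool_rot']).as_matrix();T[:3,3]=s['position'];M=T@np.array(p['hand_eye'])
C['wrist']=dict(p,R=M[:3,:3].T,t=-M[:3,:3].T@M[:3,3])
for n in ['agate_jar','lever_grip']:
    for r in models.place_of('wrist',n): print(n,np.round(r['position'],4),r['confidence'])
hsv=cv2.cvtColor(im,cv2.COLOR_RGB2HSV)
m=((hsv[...,0]<6)|(hsv[...,0]>174))&(hsv[...,1]>150)&(hsv[...,2]>60)&(d>0)
v,u=np.nonzero(m); print(len(u))
if len(u)>20:
    Q=np.array([pix2world('wrist',(a,b),d[b,a]) for a,b in zip(u,v)]); w,V=np.linalg.eigh(np.cov(Q.T));a=V[:,2]*np.sign(V[1,2]);m=Q.mean(0);pr=(Q-m)@a
    print(u.min(),u.max(),v.min(),v.max(),m+a*(pr.max()+pr.min())/2,np.degrees(np.arctan2(-a[0],a[1])),np.ptp(pr))
E
```

```text
t: 11.1
position: [0.6035, 0.1515, 0.121]
tool_rot: [-3.142, -0.0, 1.414]
force: [-0.0, 0.6, -0.1]
width: 0.0853
gripper_force: 0.0
t: 11.98
position: [0.6037, 0.1515, 0.2419]
tool_rot: [3.14, -0.001, 1.414]
force: [1.4, -0.2, 0.4]
width: 0.0856
gripper_force: 0.0
agate_jar [0.602  0.1498 0.0976] 0.56
lever_grip [0.507  0.2643 0.0629] 0.84
1136
194 214 32 117 [0.51045663 0.26261962 0.06679276] -8.863881476136038 0.0775936392742593
```

View pics/w3.png

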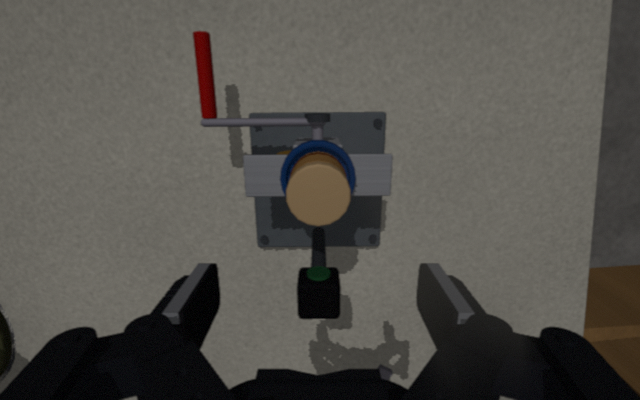

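The jar sits cleanly in the cup at (318,190), let go. The red grip runs from (203,32) to (208,117), with its middle at (0.510,0.263) and yaw of -8.9°, which agrees with the stand geometry. I'm moving over the grip and grasping it.

```bash
python3 -m inch '[-1,1.25,0,0,0,0,-2,2.5,0,0,0,0,-2.5,3.1,0,0,0,0,-2.2,2.8,0,0,0,0,-1.2,1.6,0,0,0,0,-0.35,0.4,0,0,0,0,0,0,-1.5,0,0,0,0,0,-3,0,0,0,0,0,-3.5,0,0,0,0,0,-3.5,0,0,0,0,0,-3,0,0,0,0,0,-2.5,0,0,0,0,0,-1.5,0,0,0,0,0,-1,0,0,0,0,0,-0.4,0,0,0,0,0,0,0,0,0]' 1 30
python3 -m inch '[0,0,0,0,0,0,0,0,0,0,0,0,0,0,0,0,0,0,0,0,0,0,0,0,0,0,0,0,0,0,0,0,0,0,0,0,0,0,0,0,0,0,0,0,0,0,0,0,0,0,0,0,0,0,0,0,0,0,0,0]' 0 40
```

```text
t: 14.12
position: [0.5112, 0.268, 0.0423]
tool_rot: [3.141, -0.0, 1.414]
force: [0.1, 0.1, 0.8]
width: 0.0855
gripper_force: 0.0
t: 15.38
position: [0.511, 0.268, 0.042]
tool_rot: [-3.142, 0.0, 1.414]
force: [0.3, 0.2, 0.8]
width: -0.0
gripper_force: 0.0
```

The fingers shut on nothing, so I'm taking a look.

Run:
```python
from h import *
im,d=vision.read_camera('wrist'); im2,_=vision.read_camera('side')
for c in ['side','scene']:
    if c=='scene': vision.read_camera(c)
    for r in models.place_of(c,'lever_grip'): print(c,r)
a=cv2.resize(im[:,:,::-1],(480,300)); b=cv2.resize(im2[60:185,230:430,::-1],(480,300),interpolation=cv2.INTER_CUBIC)
cv2.imwrite('pics/miss.png',np.vstack([a,b]))
```

```text
side {'position': [0.5081, 0.2601, 0.0588], 'confidence': 0.71}
scene {'position': [0.5091, 0.2641, 0.0591], 'confidence': 0.74}
```

View pics/miss.png

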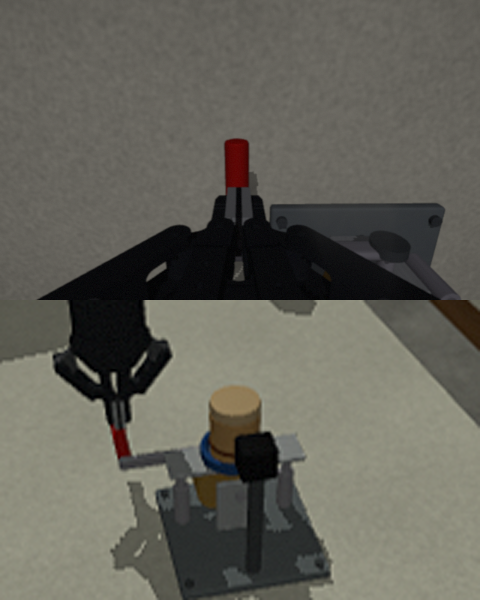

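```bash
python3 -m inch '[0,0,0,0,0,0,0,0,0,0,0,0]' 0 50; python3 -m inch '[0,0,0.5,0,0,0,0,0,0.5,0,0,0,0,0,0.5,0,0,0,0,0,0,0,0,0]'
python3 - <<'E'
from h import *
from scipy.spatial.transform import Rotation as Ro
s=state(); im,d=vision.read_camera('wrist'); cv2.imwrite('pics/w4.png',im[150:350,210:430,::-1].repeat(3,0).repeat(3,1))
print(s['width'],s['gripper_force'],s['force'],s['position'])
p=vision.camera_params('wrist')
T=np.eye(4);T[:3,:3]=Ro.from_euler('xyz',s['tool_rot']).as_matrix();T[:3,3]=s['position'];M=T@np.array(p['hand_eye'])
C['wrist']=dict(p,R=M[:3,:3].T,t=-M[:3,:3].T@M[:3,3])
hsv=cv2.cvtColor(im,cv2.COLOR_RGB2HSV)
m=((hsv[...,0]<6)|(hsv[...,0]>174))&(hsv[...,1]>150)&(hsv[...,2]>60)&(d>0)
v,u=np.nonzero(m); Q=np.array([pix2world('wrist',(a,b),d[b,a]) for a,b in zip(u,v)]); print(len(u),np.percentile(Q,[1,50,99],axis=0),u.min(),u.max(),v.min(),v.max())
E
```

```text
t: 15.88
position: [0.511, 0.268, 0.042]
tool_rot: [3.142, -0.0, 1.414]
force: [0.1, -0.8, 1.2]
width: 0.0001
gripper_force: 0.0
t: 16.38
position: [0.5112, 0.2681, 0.0575]
tool_rot: [3.141, -0.0, 1.414]
force: [-0.1, -0.1, -0.2]
width: 0.0
gripper_force: 0.0
3.947536923423175e-06 0.0 [-0.06238772 -0.11214057 -0.17592857] [0.51122749 0.26807429 0.05754443]
1880 [[0.50428737 0.26668428 0.05931713]
 [0.51298082 0.2864502  0.06674206]
 [0.52147411 0.30294999 0.06891892]] 301 329 178 249
```

View pics/w4.png

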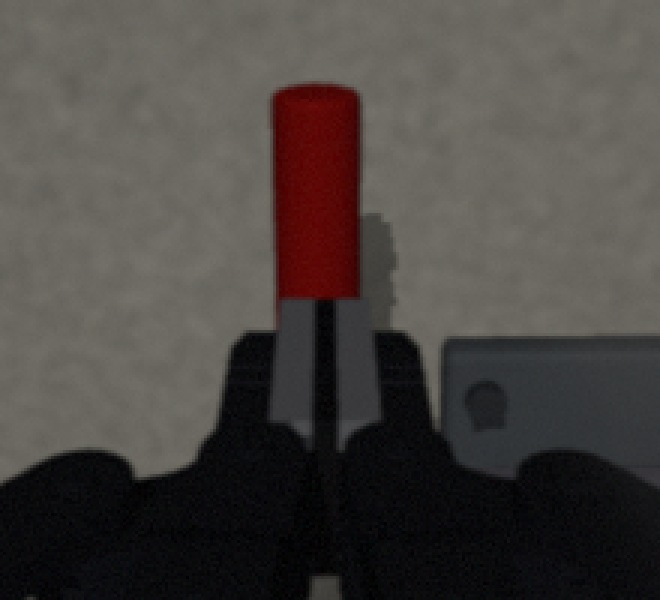

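Run:
```python
from h import *
from scipy.spatial.transform import Rotation as Ro
s=state(); im,d=vision.read_camera('wrist')
p=vision.camera_params('wrist')
T=np.eye(4);T[:3,:3]=Ro.from_euler('xyz',s['tool_rot']).as_matrix();T[:3,3]=s['position'];M=T@np.array(p['hand_eye'])
C['wrist']=dict(p,R=M[:3,:3].T,t=-M[:3,:3].T@M[:3,3])
for u,v in [(307,252),(307,256),(307,262),(307,275),(330,252),(330,275),(318,252),(318,260),(318,270),(315,240)]: print(u,v,d[v,u].round(4),pix2world('wrist',(u,v),d[v,u]).round(4))
```

```text
307 252 0.1484 [0.5085 0.2796 0.0972]
307 256 0.145 [0.5086 0.2795 0.1008]
307 262 0.1404 [0.5087 0.2791 0.1057]
307 275 0.1294 [0.5091 0.2795 0.1172]
330 252 0.1493 [0.5184 0.2777 0.0964]
330 275 0.1296 [0.5178 0.278  0.1169]
318 252 0.1486 [0.5133 0.2788 0.0971]
318 260 0.1429 [0.5131 0.2781 0.1032]
318 270 0.134 [0.5132 0.2784 0.1125]
315 240 0.1787 [0.5106 0.272  0.0677]
```

The depth readings put the closed fingertips at about z = 0.095 with the TCP at 0.0575. They therefore closed about 3 cm above the bar without touching it. I'm opening, going lower (the stated TCP stays above the table) and closing again.

```bash
python3 -m inch '[0,0,0,0,0,0,0,0,0,0,0,0,0,0,0,0,0,0,0,0,0,0,0,0,0,0,0,0,0,0,0,0,0,0,0,0,0,0,0,0,0,0,0,0,0,0,0,0]' 1 40|grep width
python3 -m inch '[0,0,-1,0,0,0,0,0,-1.2,0,0,0,0,0,-1,0,0,0,0,0,-0.8,0,0,0,0,0,-0.4,0,0,0,0,0,-0.2,0,0,0,0,0,0,0,0,0]'
python3 -m inch '[0,0,0,0,0,0,0,0,0,0,0,0,0,0,0,0,0,0,0,0,0,0,0,0,0,0,0,0,0,0,0,0,0,0,0,0,0,0,0,0,0,0,0,0,0,0,0,0,0,0,0,0,0,0]' 0 40
```

```text
width: 0.0853
t: 18.35
position: [0.5111, 0.268, 0.0111]
tool_rot: [3.141, -0.0, 1.414]
force: [-0.6, 0.1, -0.4]
width: 0.0853
gripper_force: 0.0
t: 19.48
position: [0.5099, 0.2681, 0.0109]
tool_rot: [-3.139, 0.001, 1.414]
force: [-8.3, 1.2, 4.2]
width: 0.0144
gripper_force: 39.4
```

The bar is held: width 14 mm, grip 39 N. I'm swinging it up along the arc in stages.

```bash
python3 -m inch '[0.04,0,0.7,0,0,0,0.05,-0.01,0.74,0,0,0,0.14,-0.02,0.7,0,0,0,0.14,-0.02,0.71,0,0,0,0.23,-0.03,0.68,0,0,0,0.23,-0.04,0.68,0,0,0,0.31,-0.05,0.65,0,0,0,0.32,-0.05,0.64,0,0,0,0,0,0,0,0,0]'
python3 - <<'E'
from h import *
for c in ['side','scene']:
    vision.read_camera(c)
    for n in ['lever_grip','agate_jar','seat_floor']:
        for r in models.place_of(c,n)[:2 if n!='agate_jar' else 6]:
            if r['position'][1]>0: print(c,n,np.round(r['position'],3),round(r['confidence'],2))
E
```

```text
t: 20.6
position: [0.5219, 0.2663, 0.0652]
tool_rot: [-3.133, 0.002, 1.414]
force: [-25.4, 3.8, 7.1]
width: 0.014
gripper_force: 39.4
side lever_grip [0.519 0.26  0.109] 0.57
side lever_grip [0.601 0.154 0.103] 0.22
side agate_jar [0.604 0.15  0.103] 0.81
side seat_floor [0.599 0.155 0.103] 0.62
scene lever_grip [0.519 0.262 0.107] 0.79
scene agate_jar [0.606 0.153 0.105] 0.86
scene seat_floor [0.603 0.158 0.106] 0.92
```

```bash
python3 -m inch '[-0.1,0.01,0,0,0,0,-0.1,0.02,0.05,0,0,0,0,0,0,0,0,0]' 0 70
```

```text
t: 21.38
position: [0.5218, 0.2663, 0.0655]
tool_rot: [-3.138, 0.001, 1.414]
force: [-8.4, 3.3, -3.0]
width: 0.0135
gripper_force: 68.7
```

```bash
python3 -m inch '[0.26,-0.04,0.46,0,0,0,0.26,-0.04,0.46,0,0,0,0.3,-0.04,0.43,0,0,0,0.3,-0.05,0.43,0,0,0,0.34,-0.05,0.4,0,0,0,0.34,-0.06,0.4,0,0,0,0,0,0,0,0,0]'
```

```text
t: 22.25
position: [0.5387, 0.2638, 0.0916]
tool_rot: [-3.134, 0.002, 1.414]
force: [-19.9, 3.3, 5.4]
width: 0.0134
gripper_force: 68.8
```

Run:
```python
from h import *
for c in ['side','scene']:
    im,d=vision.read_camera(c)
    hsv=cv2.cvtColor(im,cv2.COLOR_RGB2HSV); red=((hsv[...,0]<6)|(hsv[...,0]>174))&(hsv[...,1]>150)&(hsv[...,2]>60)
    red[:60]=0; red[270:]=0; red[:,:260]=0
    if c=='side': red[:,330:]=0
    else: red[:,:380]=0; red[:,480:]=0
    v,u=np.nonzero(red); Q=np.array([pix2world(c,(a,b),d[b,a]) for a,b in zip(u,v)]); print(c,len(u),np.percentile(Q,[2,50,98],axis=0).round(4).tolist())
    for n in ['lever_grip','agate_jar','seat_floor']:
        for r in models.place_of(c,n):
            if r['position'][1]>0 and r['confidence']>.4: print(c,n,np.round(r['position'],3),round(r['confidence'],2))
```

```text
side 81 [[0.528, 0.2225, 0.1373], [0.538, 0.2515, 0.1404], [0.5478, 0.2958, 0.1437]]
side lever_grip [0.537 0.258 0.132] 0.59
side agate_jar [0.607 0.147 0.105] 0.62
side seat_floor [0.602 0.156 0.109] 0.65
scene 53 [[0.5355, 0.2241, 0.1357], [0.5447, 0.2805, 0.142], [0.5524, 0.296, 0.1466]]
scene lever_grip [0.537 0.26  0.135] 0.93
scene agate_jar [0.602 0.158 0.111] 0.71
scene agate_jar [0.606 0.152 0.107] 0.59
scene seat_floor [0.605 0.159 0.113] 0.96
```

The bar is at about 42°, but it is rolling along the -x pad towards the fingertips, 7 mm so far. I'll bias the command outward (towards -x) so the +x pad carries the load and the bar rolls back in, then continue.

```bash
python3 -m inch '[-0.15,0.02,0,0,0,0,-0.15,0.02,0,0,0,0,-0.15,0.03,0,0,0,0,0,0,0,0,0,0]'; python3 -m inch '[0.4,-0.06,0.41,0,0,0,0.4,-0.06,0.41,0,0,0,0,0,0,0,0,0]'
python3 - <<'E'
from h import *
for c in ['side','scene']:
    im,d=vision.read_camera(c)
    for n in ['lever_grip']:
        for r in models.place_of(c,n)[:1]: print(c,n,np.round(r['position'],4),round(r['confidence'],2))
E
```

```text
t: 23.15
position: [0.5372, 0.264, 0.0905]
tool_rot: [-3.141, 0.0, 1.414]
force: [12.1, 5.7, -21.4]
width: 0.0133
gripper_force: 68.8
t: 23.52
position: [0.5453, 0.2628, 0.0995]
tool_rot: [-3.141, 0.0, 1.414]
force: [5.3, 3.7, -12.3]
width: 0.0135
gripper_force: 68.4
side lever_grip [0.5417 0.2566 0.1379] 0.59
scene lever_grip [0.544  0.2594 0.1397] 0.77
```

The bar sits low in the pads, but past 45° a finger on the -x side holds the lever without grip. I'm loosening slightly, sliding the tool 12 mm down the bar, then closing again.

```bash
python3 -m inch '[0.1,-0.01,-0.3,0,0,0,0.05,-0.01,-0.3,0,0,0,0.05,-0.01,-0.3,0,0,0,0,0,-0.3,0,0,0,0,0,0,0,0,0]' 0.2 40;  python3 - <<'E'
from h import *
for c in ['side','scene']:
    im,d=vision.read_camera(c)
    for n in ['lever_grip']:
        for r in models.place_of(c,n)[:1]: print(c,n,np.round(r['position'],4),round(r['confidence'],2))
E
```

```text
t: 24.35
position: [0.5402, 0.2638, 0.091]
tool_rot: [-3.127, 0.003, 1.416]
force: [-69.4, -3.1, 51.0]
width: 0.0175
gripper_force: 35.2
side lever_grip [0.5349 0.2566 0.1335] 0.72
scene lever_grip [0.5376 0.2591 0.1349] 0.95
```

```bash
python3 -m inch '[-0.25,0.04,0.4,0,0,0,-0.25,0.04,0.3,0,0,0,0,0,0,0,0,0]';  python3 - <<'E'
from h import *
from scipy.spatial.transform import Rotation as Ro
s=state(); im,d=vision.read_camera('wrist'); im2,_=vision.read_camera('side')
a=cv2.resize(im[130:400,180:460,::-1],(560,540)); b=cv2.resize(im2[70:160,250:375,::-1],(750,540),interpolation=cv2.INTER_CUBIC)[:,:230]
cv2.imwrite('pics/z.png',np.hstack([a,b]))
print(s['force'],s['position'],s['width'],s['gripper_force'])
p=vision.camera_params('wrist')
T=np.eye(4);T[:3,:3]=Ro.from_euler('xyz',s['tool_rot']).as_matrix();T[:3,3]=s['position'];M=T@np.array(p['hand_eye'])
C['wrist']=dict(p,R=M[:3,:3].T,t=-M[:3,:3].T@M[:3,3])
for u in (290,300,307,318,330,336,345):
    print(u,[(v,*pix2world('wrist',(u,v),d[v,u]).round(3)) for v in (230,240,250,260,275)])
E
```

```text
t: 24.92
position: [0.541, 0.2635, 0.0958]
tool_rot: [-3.14, 0.0, 1.414]
force: [-11.7, 1.0, 4.2]
width: 0.0169
gripper_force: 5.5
[-11.71038839   0.96911818   4.20446873] [0.54103585 0.26349999 0.09577564] 0.016917709379326355 5.521387159824371
290 [(230, np.float64(0.513), np.float64(0.235), np.float64(0.001)), (240, np.float64(0.511), np.float64(0.225), np.float64(0.0)), (250, np.float64(0.531), np.float64(0.276), np.float64(0.133)), (260, np.float64(0.532), np.float64(0.276), np.float64(0.143)), (275, np.float64(0.533), np.float64(0.276), np.float64(0.156))]
300 [(230, np.float64(0.538), np.float64(0.288), np.float64(0.141)), (240, np.float64(0.537), np.float64(0.284), np.float64(0.142)), (250, np.float64(0.536), np.float64(0.279), np.float64(0.142)), (260, np.float64(0.536), np.float64(0.274), np.float64(0.141)), (275, np.float64(0.534), np.float64(0.267), np.float64(0.141))]
307 [(230, np.float64(0.541), np.float64(0.288), np.float64(0.143)), (240, np.float64(0.54), np.float64(0.284), np.float64(0.143)), (250, np.float64(0.54), np.float64(0.28), np.float64(0.144)), (260, np.flo
[... 704 characters left out ...]
 np.float64(0.547), np.float64(0.266), np.float64(0.142))]
336 [(230, np.float64(0.551), np.float64(0.228), np.float64(0.0)), (240, np.float64(0.55), np.float64(0.22), np.float64(0.001)), (250, np.float64(0.549), np.float64(0.215), np.float64(0.012)), (260, np.float64(0.55), np.float64(0.266), np.float64(0.13)), (275, np.float64(0.549), np.float64(0.259), np.float64(0.131))]
345 [(230, np.float64(0.559), np.float64(0.227), np.float64(0.001)), (240, np.float64(0.558), np.float64(0.218), np.float64(0.0)), (250, np.float64(0.555), np.float64(0.272), np.float64(0.133)), (260, np.float64(0.554), np.float64(0.272), np.float64(0.143)), (275, np.float64(0.554), np.float64(0.272), np.float64(0.155))]
```

View pics/z.png

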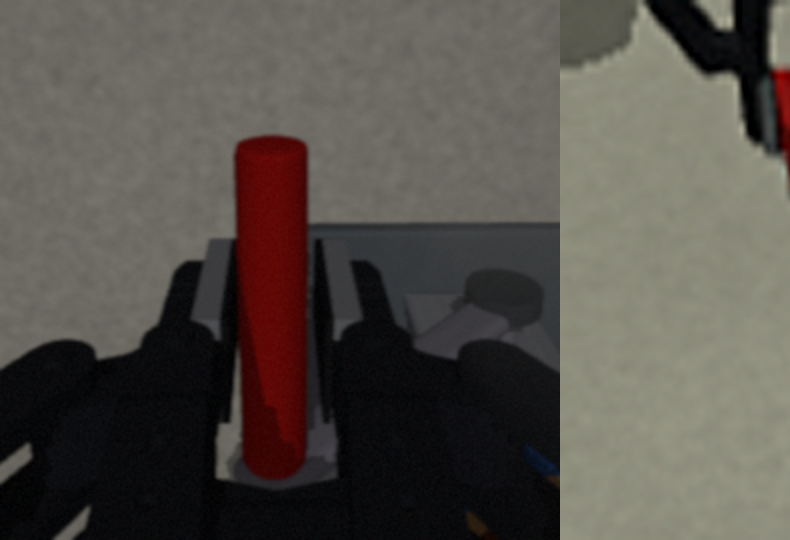

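The last picture shows the bar centred between the pads (275,300 in the crop) but right at their tips. Below about 60° the pad friction jams, so I can't slide deeper here. I'll lower the lever gently under grip and regrip about 10 mm deeper, since the bar rolls about 12 mm over the swing.

```bash
python3 -m inch '[0,0,0,0,0,0,0,0,0,0,0,0,-0.4,0.07,-0.53,0,0,0,-0.49,0.07,-0.54,0,0,0,-0.37,0.06,-0.59,0,0,0,-0.38,0.06,-0.59,0,0,0,-0.3,0.04,-0.63,0,0,0,-0.29,0.05,-0.63,0,0,0,-0.43,0.07,-1.34,0,0,0,-0.26,0.04,-1.37,0,0,0,-0.09,0.01,-1.38,0,0,0,0,0,0,0,0,0]' 0 30;  python3 - <<'E'
from h import *
for c in ['side','scene']:
    im,d=vision.read_camera(c)
    for n in ['lever_grip','agate_jar']:
        for r in models.place_of(c,n):
            if r['position'][1]>0 and r['confidence']>.5: print(c,n,np.round(r['position'],4),round(r['confidence'],2))
E
```

```text
t: 26.52
position: [0.5099, 0.268, 0.0179]
tool_rot: [-3.137, 0.002, 1.414]
force: [-12.2, 4.4, -4.1]
width: 0.0145
gripper_force: 31.9
side lever_grip [0.5074 0.2626 0.0641] 0.95
side agate_jar [0.6058 0.1492 0.0927] 0.74
scene lever_grip [0.5112 0.2623 0.0637] 0.58
scene agate_jar [0.6055 0.1534 0.0969] 0.57
```

```bash
python3 -m inch '[-0.1,0,0,0,0,0,0,0,0,0,0,0,0,0,0,0,0,0,0,0,-0.3,0,0,0,0,0,-0.5,0,0,0,0,0,-0.4,0,0,0,0,0,-0.3,0,0,0,0,0,0,0,0,0]' 0.7 60; python3 -m inch '[0,0,-0.2,0,0,0,0,0,-0.1,0,0,0,0,0,0,0,0,0]'; python3 -m inch '[0,0,0,0,0,0,0,0,0,0,0,0,0,0,0,0,0,0,0,0,0,0,0,0,0,0,0,0,0,0,0,0,0,0,0,0,0,0,0,0,0,0]' 0 60
```

```text
t: 27.82
position: [0.5109, 0.2679, 0.0042]
tool_rot: [-3.141, 0.0, 1.414]
force: [-0.6, 0.5, -0.6]
width: 0.0601
gripper_force: 0.0
t: 28.2
position: [0.511, 0.268, 0.0014]
tool_rot: [-3.142, 0.0, 1.414]
force: [0.1, -0.2, 0.2]
width: 0.0598
gripper_force: 0.0
t: 29.08
position: [0.5099, 0.2681, 0.0014]
tool_rot: [-3.139, 0.001, 1.414]
force: [-8.7, 0.5, 4.2]
width: 0.0143
gripper_force: 58.3
```

```bash
python3 -m inch '[-0.1,0.02,0.3,0,0,0,0.04,0,0.7,0,0,0,0.05,-0.01,0.74,0,0,0,0.12,-0.02,0.7,0,0,0,0.12,-0.02,0.71,0,0,0,0.2,-0.03,0.68,0,0,0,0.2,-0.03,0.68,0,0,0,0.29,-0.05,0.65,0,0,0,0.3,-0.05,0.64,0,0,0,0,0,0,0,0,0]'
```

```text
t: 30.32
position: [0.5238, 0.266, 0.0598]
tool_rot: [3.141, -0.0, 1.413]
force: [7.3, 3.0, -13.4]
width: 0.014
gripper_force: 58.8
```

```bash
python3 -m inch '[0.26,-0.04,0.44,0,0,0,0.26,-0.04,0.43,0,0,0,0.29,-0.05,0.41,0,0,0,0.29,-0.04,0.41,0,0,0,0.32,-0.05,0.39,0,0,0,0.32,-0.05,0.38,0,0,0,0,0,0,0,0,0]'; python3 -m inch '[0.35,-0.05,0.35,0,0,0,0.35,-0.06,0.35,0,0,0,0.37,-0.06,0.32,0,0,0,0.38,-0.06,0.32,0,0,0,0.4,-0.06,0.29,0,0,0,0.4,-0.07,0.28,0,0,0,0,0,0,0,0,0]'
```

```text
t: 31.2
position: [0.5409, 0.2635, 0.0848]
tool_rot: [3.141, -0.0, 1.414]
force: [-3.5, 3.3, -3.4]
width: 0.0141
gripper_force: 58.8
t: 32.08
position: [0.5628, 0.2602, 0.1041]
tool_rot: [-3.141, -0.001, 1.414]
force: [-9.0, 4.0, 1.8]
width: 0.0138
gripper_force: 59.0
```

```bash
python3 -m inch '[0.43,-0.07,0.27,0,0,0,0.44,-0.07,0.27,0,0,0,0.44,-0.07,0.23,0,0,0,0.45,-0.07,0.23,0,0,0,0.47,-0.07,0.19,0,0,0,0.47,-0.08,0.19,0,0,0,0,0,0,0,0,0]'; python3 -m inch '[0.48,-0.07,0.15,0,0,0,0.48,-0.08,0.14,0,0,0,0.48,-0.07,0.1,0,0,0,0.48,-0.08,0.1,0,0,0,0.49,-0.07,0.06,0,0,0,0.5,-0.08,0.06,0,0,0,0,0,0,0,0,0,0,0,0,0,0,0]'
python3 - <<'E'
from h import *
for c in ['side','scene']:
    im,d=vision.read_camera(c); cv2.imwrite(f'pics/end_{c}.png',im[:,:,::-1])
    for n in ['lever_grip','agate_jar','seat_floor']:
        for r in models.place_of(c,n):
            if r['position'][1]>0 and r['confidence']>.4: print(c,n,np.round(r['position'],4),round(r['confidence'],2))
E
```

```text
t: 32.95
position: [0.59, 0.2561, 0.118]
tool_rot: [3.141, -0.001, 1.414]
force: [-6.8, 4.1, -0.1]
width: 0.0141
gripper_force: 59.2
t: 33.95
position: [0.6191, 0.2517, 0.1241]
tool_rot: [3.141, -0.001, 1.414]
force: [-5.0, 5.5, -0.5]
width: 0.0142
gripper_force: 58.9
side lever_grip [0.619  0.2457 0.1712] 0.71
side agate_jar [0.6057 0.1479 0.1111] 0.88
side seat_floor [0.5989 0.1558 0.1138] 0.92
scene lever_grip [0.6197 0.247  0.1679] 0.85
scene agate_jar [0.605  0.1512 0.1138] 0.65
scene seat_floor [0.6069 0.1615 0.1165] 0.63
```

The lever is at 90° (110 mm of travel along the stand's x axis, spring load about 5 N as expected). The cup is raised and the jar sits in it. Handing in.

```bash
python3 -c "
from rig import manip; print(manip.sign_off())"
```

```text
the job is handed in; nothing more can be done
None
```

The agate jar farthest to the robot's left stands in the blue cup, and I handed the job in with the gripper holding the lever at about 90°; no verdict came back, and the steel jar, clamp and cork block were not re-checked at the end.

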